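# Unlatch the tube carriage and run it up to its end stop

### The arm

A 7-joint arm with a two-finger parallel gripper is mounted at the origin on the work surface. World frame = base frame: x ahead of the robot, y to its left, z up, the work surface at z = 0. Lengths are in mm, angles in rad, forces in N, time in s.
With the tool pointing down it reaches from about 425 to 875 mm from the base axis. Payload 8.4 kg.
Tool frame: the origin (TCP) lies on the front face of the gripper's body, between the roots of the fingers; the fingertips stand 70 mm ahead of it and the grasp point (between the pads) lies 51 mm ahead of it (r.tip_reach is the distance from the TCP to the fingertips, in mm); x points along the fingers, y is the direction in which the jaws open and shut, and the axes are right-handed (so a half turn about x gives the same grasp; the last joint's range is limited). The gripper opens to 87 mm and grips with 3 to 60 N. Pads are 19 mm wide; open, the fingers measure 117 mm over their backs; the gripper's body (75 mm by 190 mm) begins 51 mm behind the grasp point.
Start: joints at [-1.375, 0.333, 0.04, 1.465, -0.013, 1.343, -0.059], TCP at [188.859, 621.932, 292.246] pointing down, gripper open.
Joint ranges: [-2.58, 2.58], [-0.38, 2.09], [-1.3, 1.39], [0.25, 2.4], [-1.5, 4.64], [0.08, 2.09], [-2.65, 2.65]. Speed limits (rad/s): [2.22, 2.22, 2.79, 2.79, 3.14, 3.14, 3.14].

### API

Orientations are given as a unit quaternion [w, x, y, z].
In Python, from plant import telemetry, optics, workorder, r gives the robot as it stands.
- The arm moves only by the tool drive_tool, never from a script. Its argument "commands" is a list of rows, each an object of numbers: "fingers": the finger opening in m, from 0 to 0.087; "x", "y", "z": the shift along the tool's x, y, z in m; "spin": the turn about the tool's x in rad. In form: [{"fingers": .., "x": .., "y": .., "z": .., "spin": ..}, ...]. A call has exactly 8 rows; each row shifts and turns the commanded pose from where the row before left it, along the tool's axes as they then stand; what a row does not reach is not made up. A row lasts 1/8 s, in which the tool goes at most 62.5 mm and 10.7 degrees, less where a joint would pass 70% of its speed; a pose out of reach is approached as far as the arm can. A call is refused whole if a number of a shift passes 0.0625 or a number of a turn 0.188, either way. A call with a gripper value outside its range is refused whole. The fingers move at their own pace and stop on an object; "newtons" is the grip in N (left out, the last holds). Time passes only in rows, so rows that do not move let the fingers close, or fill a call up. It gives the time, the measured TCP pose, the force and the opening at its end, in the units of the state.
- telemetry.get_obs(): the state, without advancing time (a new reading comes with each control period).
- optics.capture(name): name is "side" or "top"; returns (picture, depth): 400x640x3 uint8, blue, green, red; 400x640 float32, mm along the optical axis (not along the pixel's ray), 0 where there is no reading.
- optics.get_calibration(name): a dict with "intrinsics" (3x3 intrinsics, pixels), "dist_coeffs" ([k1, k2, p1, p2, k3] as OpenCV has them; the pictures are not rectified), "R" (3x3) and "t" (3): a world point X has camera coordinates R X + t. Camera axes: x right, y down, z forward; pixel columns grow to the right and rows downward; lengths in mm; the calibration is good to about 2 mm. A picture is of the moment at which its call begins. get_calibration takes no time and is no camera call.
- workorder.job_done(): hands the job in, once; it reports no verdict.
The state is a dict: "time": time; "joint_positions": joint angles; "qd": joint speeds; "joint_efforts": joint torques, N m; "ee_pos": TCP position; "ee_rot": TCP orientation; "wrist_force": force on the tool from outside, world axes, zero at the start; "torque": the same for the moment, N m; "gripper_width": finger opening in mm.
Only numpy, scipy, OpenCV 4.12 (cv2) and the standard library are available. Lean on these libraries where they do the work, as an engineer would, in place of code of your own. Each camera call takes 0.05 s, during which the arm holds its last target.

### The job

Free the tube rack on its slide: pull the red index plunger straight up until it meets its top stop, twist it clockwise (seen from above) to the end of its turn, and ease it down into the rest notch so that it stays retracted by itself when you let go. Then slide the rack along gently (it has a black handle post) until it sits against the rubber end stop beside the viewing panel, and let go of it. Do not force the plunger or ram the rack, and leave the glassware and other things on the bench where they are.

Things in the scene. Friction and masses are not known exactly. Their poses are not given: they have to be found in the camera images.
- station: the aluminium base plate, 235 x 315 x 12 mm, fixed to the bench; origin on the bench under the plate (plate reaches 110 mm to +x, 125 mm to -x, 162 mm to +y, 152 mm to -y). Its +y is the direction in which the rack slides towards the end stop; +z up. The grey viewing panel (137 mm high) stands on its -x edge, from y = -20 to +110 mm.
- housing: blue fixed bracket of the index plunger; origin on the plunger's vertical axis, at bench height; axes as the station's. On it a steel cam collar, 52 mm across, under a clear cap ring (top 85 to 97 mm above the bench); the plunger's side pin runs in it. The collar was set by hand, unmeasured: up to 6 mm higher or lower and 0.3 rad either way.
- knob: the plunger with its red wing knob, side pin and nose (turns and lifts as one). Origin on its axis, 120 mm below the grip point; x points along the wing, over the side pin (white mark on top). The wing is 12 mm thick (along y), 44 mm long (along x), 32 mm tall; it clears the cap ring by 3 mm or more when down.
- knob_grip (a point): the point to grip the wing knob: on its axis, 12 mm below its top, 20 mm above its underside (120 mm above the bench when the plunger is down). Axes as knob: pinch along y. As found, the wing stands within 0.05 rad of the station's x.
- knob_mark (a point): white mark on top of the wing, 20 mm from the axis over the side pin; follows the twist. The twist ends at a wall, straight over the rest notch, 0.7 to 1.5 rad clockwise of where the knob was found. Stop and wall give 0.5 to 1 mm per 10 N; the pin meets the wall 20 mm from the axis; more than 25 N would bend the pin.
- plunger (a joint): lift of the plunger, m: 0 is down, locking the rack; the spring pulls down with 6 N there and 0.25 N more per mm. A rubbery top stop is met at 13 to 25 mm. Turn the knob while less than 1.5 mm below that stop. Over the notch it goes down 6 mm from the stop and rests, lifted 7 to 19 mm. Let go short of the notch, it is sent back down into the rack.
- rack: the steel rack carriage with 8 stoppered glass tubes (tops 130 mm above the bench), on a slide along the station's y; origin at bench height at the middle of its length. The plunger's nose (10 mm) stands in a 13 mm hole of its flange. It slides with about 2.5 N of drag once the plunger is retracted.
- rack_handle (a point): grip point on the upright black handle post of the rack, 14 mm in diameter, 15 mm below its top, 135 mm above the bench; axes as the station's. There is free room on either side of it along x.
- rack_front (a point): middle of the rack's front (+y) end face, 20 mm above the bench; axes as the station's.
- stop_face (a point): middle of the rubber end stop's face that the rack's front must come to, 20 mm above the bench; axes as the station's. 73 to 97 mm ahead of rack_front as found. The rubber gives about 0.7 mm per 10 N.
- dishes_near: bystander: stack of two culture dishes, 90 mm across, 31 mm high; origin under its centre
- dishes_side: bystander: stack of three culture dishes, 90 mm across, 47 mm high; origin under its centre
- flask: bystander: corked conical flask, 84 mm across, 145 mm high; origin under its centre
- beaker: bystander: glass beaker, 80 mm across, 95 mm high; origin under its centre
- tip_box: bystander: cream and light blue box, 80 x 120 x 76 mm; origin under its centre
- marker: bystander: dark blue marker lying down, 140 mm long along its y; origin under its middle
- stopper: bystander: loose cork stopper, 24 mm across and high; origin under its centre

How it is judged (in metres and radians):
On the way, in this order (a step that is already met when the one before it is completed fails the run):
1. the plunger stays retracted in its rest notch with nothing touching the knob (value of joint plunger above 0.006 m and y of knob_mark in the frame of housing below -0.0087 m and contact force between each of the arm, the fingers and knob below 0.05 N), for 0.3 s.
2. the rack's front is against the end stop (within 3 mm) (y of rack_front in the frame of stop_face above -0.003 m), for 0.2 s.
At the end, for the whole second after the job is handed in: The plunger rests retracted (lifted more than 6 mm) and twisted by more than about 0.45 rad into its notch, untouched; the rack's front is within 3 mm of the end stop's face, the rack released and still; the bystanders are where they stood (value of joint plunger above 0.006 m and y of knob_mark in the frame of housing below -0.0087 m and y of rack_front in the frame of stop_face above -0.003 m and linear speed of rack below 0.01 m/s and contact force between each of the fingers, the arm and rack below 0.05 N).
It fails at once if the plunger's pin is forced against its collar, top stop, wall or notch with more than 25 N (or let snap down on it) (contact force between knob and housing above 25 N).
It fails at once if the rack is forced against the engaged plunger with more than 15 N (contact force between knob and rack above 15 N).
It fails at once if the rack is rammed into the end stop with more than 20 N (contact force between rack and end_stop above 20 N).
It fails at once if a bystander is shifted by more than 20 mm (distance of any of dishes_near, dishes_side, flask, beaker, tip_box, marker, stopper from where it was at the start of the episode above 0.02 m).
It also fails if it takes over 72 s, if anything falls off the work surface, if the arm or the gripper's body presses on something with over 40 N, if the wrist force passes 120 N, or if a joint passes its speed limit or range.

## Working session

There is one attempt and no reset: what is moved stays moved. The work goes in short steps, Python scripts to look and compute and a tool call to move; the robot and the scene stay as the last step left them, time stands still between calls to the robot, and variables do not carry over. Pictures are saved under pics/ and viewed, and the job is handed in when it is done.

Besides the shell and the picture viewer there is one more tool, called by a JSON object that holds its "name" and its "arguments", one argument or row to a line. drive_tool: Moves the arm, as the interface text tells. Its arguments: {"type":"object","properties":{"commands":{"type":"array"},"newtons":{"type":"number"}},"required":["commands"]}

```bash
ls; mkdir -p pics
python3 - <<'E'
from plant import telemetry, optics, workorder, r
import cv2,numpy as np
print(telemetry.get_obs())
for n in("side","top"):
    p,d=optics.capture(n); cv2.imwrite(f"pics/{n}0.png",p); np.savez(f"pics/{n}0.npz",p=p,d=d)
    c=optics.get_calibration(n); print(n,c)
E
```

```text
pics
{'time': 0.0, 'joint_positions': array([-1.37518324,  0.33389584,  0.03987638,  1.46624826, -0.01335136,
        1.34330341, -0.05849606]), 'qd': array([-0.00049023,  0.00178732, -0.00207863,  0.0006012 ,  0.00056104,
        0.00054757,  0.00164204]), 'joint_efforts': array([-3.48436724e-04, -6.56368518e+01,  1.33500662e+00, -4.03807175e+01,
       -5.97811653e-02,  4.47225245e-02,  1.08657719e-04]), 'ee_pos': array([188.79890017, 621.61198465, 291.3802424 ]), 'ee_rot': array([ 0.69941025,  0.10329514,  0.69946571, -0.10441809]), 'wrist_force': array([ 0.06633023, -0.38356846,  0.58833595]), 'torque': array([-0.0291595 ,  0.00137544,  0.0564912 ]), 'gripper_width': 87.1131280264031}
side {'intrinsics': array([[462.69008254,   0.        , 327.47511681],
       [  0.        , 462.69008254, 203.22115075],
       [  0.        ,   0.        ,   1.        ]]), 'dist_coeffs': array([0.03209911, 0.        , 0.        , 0.        , 0.        ]), 'R': array([[-0.91888815, -0.39438511, -0.01024456],
       [-0.28284812,  0.67667338, -0.67978678],
       [ 0.27503001, -0.62175037, -0.73333824]]), 't': array([ 558.18225752,  237.7251016 , 1069.40973497])}
top {'intrinsics': array([[410.48789237,   0.        , 317.39260419],
       [  0.        , 410.48789237, 201.77580955],
       [  0.        ,   0.        ,   1.        ]]), 'dist_coeffs': array([-0.05752513,  0.        ,  0.        ,  0.        ,  0.        ]), 'R': array([[ 0.01179685, -0.99980389, -0.0159063 ],
       [-0.98106916, -0.00849779, -0.19347119],
       [ 0.19329808,  0.01788753, -0.98097701]]), 't': array([  13.43362882,  629.32492293, 1080.49850887])}
```

View pics/side0.png

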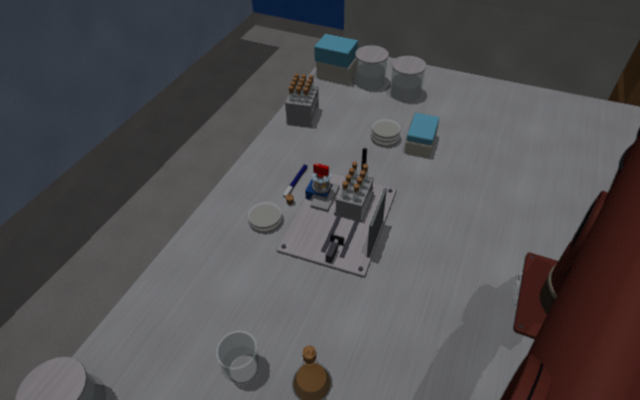

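View pics/top0.png

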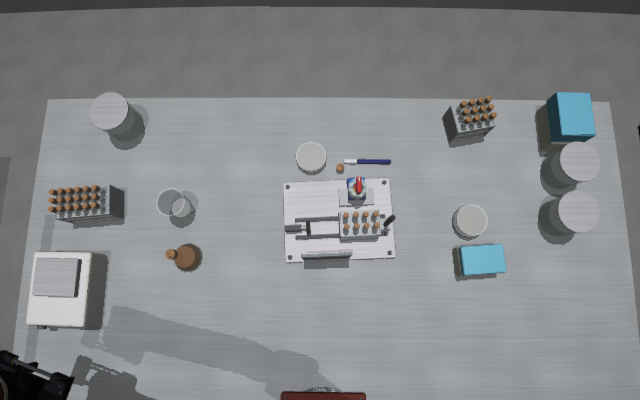

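```bash
cat > h.py <<'E'
import numpy as np,cv2
from plant import telemetry, optics, workorder, r
def ray(n,uv):
    c=optics.get_calibration(n)
    p=cv2.undistortPoints(np.array(uv,float).reshape(-1,1,2),c["intrinsics"],c["dist_coeffs"]).reshape(-1,2)
    d=np.c_[p,np.ones(len(p))]@c["R"]; o=-c["R"].T@c["t"]
    return o,d
def onz(n,uv,z):
    o,d=ray(n,uv); return o+d*((z-o[2])/d[:,2])[:,None]
def proj(n,X):
    c=optics.get_calibration(n)
    return cv2.projectPoints(np.array(X,float).reshape(-1,1,3),cv2.Rodrigues(c["R"])[0],np.array(c["t"],float),c["intrinsics"],c["dist_coeffs"])[0].reshape(-1,2)
def cloud(n,d):
    v,u=np.indices(d.shape); o,dd=ray(n,np.c_[u.ravel(),v.ravel()])
    return (o+dd*d.reshape(-1,1)).reshape(d.shape+(3,))
def tri(uva,uvb):
    A=0;b=0
    for n,uv in(("side",uva),("top",uvb)):
        o,d=ray(n,[uv]); d=d[0]/np.linalg.norm(d[0]); M=np.eye(3)-np.outer(d,d); A=A+M;b=b+M@o
    return np.linalg.solve(A,b)
E
python3 - <<'E'
import cv2
t=cv2.imread("pics/top0.png");s=cv2.imread("pics/side0.png")
cv2.imwrite("pics/t0c.png",cv2.resize(t[140:275,270:410],None,fx=5.5,fy=4.4*1.0,interpolation=cv2.INTER_CUBIC) if 0 else cv2.resize(t[140:275,270:410],None,fx=4.4,fy=4.4,interpolation=cv2.INTER_CUBIC))
cv2.imwrite("pics/s0c.png",cv2.resize(s[140:280,240:410],None,fx=4.2,fy=4.2,interpolation=cv2.INTER_CUBIC))
E
```

```text
(no output)
```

View pics/t0c.png

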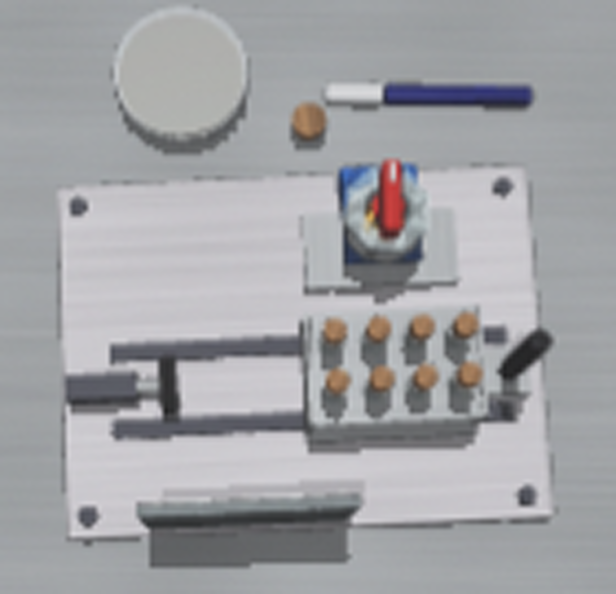

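View pics/s0c.png

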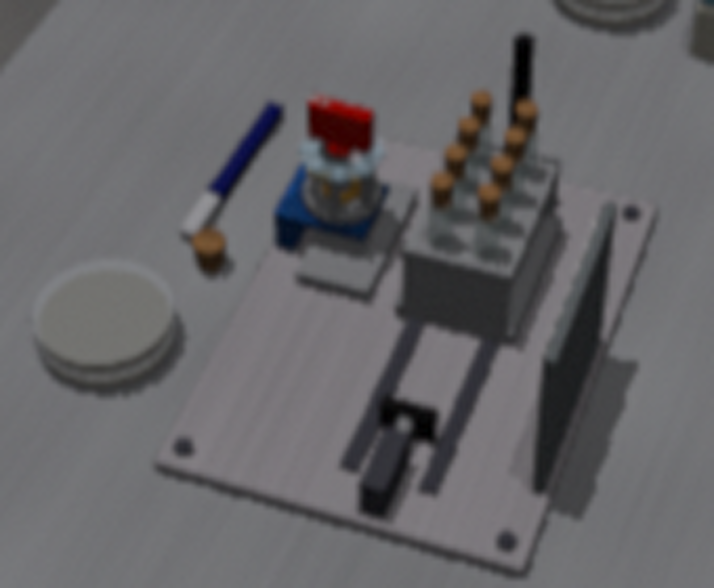

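Run:
```python
from h import *
np.set_printoptions(precision=1,suppress=True)
P=lambda a:np.array(a)/4.4+[270,140]-0.4
c=onz("top",P([[60,188],[527,166],[550,518],[68,540]]),12); print("corners",c)
print([np.linalg.norm(c[i]-c[(i+1)%4]) for i in range(4)])
e=c[0]-c[1]; print("yaw of +y:",np.arctan2(e[1],e[0])-np.pi/2); e=c[3]-c[2];print(np.arctan2(e[1],e[0])-np.pi/2)
for n in("side","top"):
    z=np.load(f"pics/{n}0.npz");p,d=z["p"].astype(int),z["d"];C=cloud(n,d)
    b,g,R=p[...,0],p[...,1],p[...,2]
    m=(R>120)&(g<60)&(b<60); m[:140]=0;m[270:]=0;m[:,:240]=0;m[:,410:]=0
    v,u=np.nonzero(m);print(n,"red",m.sum(),u.mean(),v.mean(),u.min(),u.max(),v.min(),v.max());Q=C[m];print(np.median(Q,0),Q.min(0),Q.max(0))
    mm=m&(C[...,2]>128);print("redtop",mm.sum(),C[mm].mean(0))
    if mm.sum()>5:
        q=C[mm][:,:2];w,V=np.linalg.eigh(np.cov(q.T));print("dir",V[:,1],np.arctan2(V[1,1],V[0,1]))
    k=(p.max(2)<60)&(C[...,2]>85)&(C[...,0]>300)
    k[:140]=0;k[270:]=0;k[:,:330]=0;k[:,400:]=0
    v,u=np.nonzero(k);print("blk",k.sum());
    if k.sum():
        Q=C[k];print(Q.min(0),Q.max(0),Q.mean(0));t=Q[:,2]>140;print("hi",Q[t].mean(0),t.sum(),u[t].mean(),v[t].mean(), np.c_[u,v][t][:12])
o=telemetry.get_obs();from scipy.spatial.transform import Rotation as Ro
q=o["ee_rot"];print(Ro.from_quat([q[1],q[2],q[3],q[0]]).as_matrix())
```

```text
corners [[ 696.3  121.8   12. ]
 [ 713.9 -189.8   12. ]
 [ 480.6 -199.6   12. ]
 [ 463.4  110.3   12. ]]
[np.float64(312.1403246904942), np.float64(233.56159290381683), np.float64(310.38138502495815), np.float64(233.17272678217975)]
yaw of +y: 0.05657317857049926
0.055381174304931946
side red 24 321.875 165.29166666666666 314 327 164 167
[659.  -89.3 131.3] [286.  -95.1 127.3] [680.6 724.2 951.6]
redtop 23 [644.1 -54.4 167.1]
dir [-0.4  0.9] 2.0027386286380526
blk 379
[ 469.2 -178.    85.3] [586.7  63.1 152.4] [523.  -54.1 117.6]
hi [ 572.8 -169.3  146.9] 25 364.2 150.76 [[364 148]
 [365 148]
 [363 149]
 [364 149]
 [365 149]
 [366 149]
 [362 150]
 [363 150]
 [364 150]
 [365 150]
 [366 150]
 [362 151]]
top red 26 358.1923076923077 186.15384615384616 355 361 178 191
[656.5 -85.1 131.1] [408.4 -95.7 103.2] [ 680.1   -0.5 1181.9]
redtop 25 [648.3 -84.7 173.1]
dir [-0.9  0.3] 2.8182169329445204
blk 35
[ 474.8 -177.5   89.4] [577.2 -15.7 152. ] [ 563.3 -157.7  126.7]
hi [ 572.9 -171.9  148.3] 14 391.92857142857144 217.5 [[391 216]
 [392 216]
 [393 216]
 [390 217]
 [392 217]
 [393 217]
 [394 217]
 [390 218]
 [391 218]
 [392 218]
 [393 218]
 [391 219]]
[[-0.   0.3  1. ]
 [-0.   1.  -0.3]
 [-1.  -0.   0. ]]
```

Run:
```python
from h import *
np.set_printoptions(precision=1,suppress=True)
for n in("side","top"):
    z=np.load(f"pics/{n}0.npz");p,d=z["p"],z["d"];C=cloud(n,d)
    h=cv2.cvtColor(p,cv2.COLOR_BGR2HSV).astype(int)
    m=((h[...,0]<6)|(h[...,0]>174))&(h[...,1]>120)&(h[...,2]>70)
    m[:140]=0;m[270:]=0;m[:,:240]=0;m[:,410:]=0
    v,u=np.nonzero(m);print(n,m.sum(),u.min(),u.max(),v.min(),v.max())
    v0,u0=v.min()-2,u.min()-2
    print(np.where(m,C[...,2],0)[v0:v.max()+3,u0:u.max()+3].round())
    t=m&(abs(C[...,2]-132)<5)
    vv,uu=np.nonzero(t);X=onz(n,np.c_[uu,vv],132);print("top face onz",X.mean(0),X.min(0),X.max(0),len(X))
    q=X[:,:2];w,V=np.linalg.eigh(np.cov(q.T));print("yaw",np.arctan2(V[1,1],V[0,1]),np.sqrt(w*12))
    L=(p.min(2)>150)&(abs(C[...,2]-132)<8)
    print("white",np.argwhere(L)[:20].tolist())
```

```text
side 58 314 328 164 176
[[  0.   0.   0.   0.   0.   0.   0.   0.   0.   0.   0.   0.   0.   0.
    0.   0.   0.   0.   0.]
 [  0.   0.   0.   0.   0.   0.   0.   0.   0.   0.   0.   0.   0.   0.
    0.   0.   0.   0.   0.]
 [  0.   0. 133. 130. 133.   0. 131. 130. 132. 131.   0.   0.   0.   0.
    0.   0.   0.   0.   0.]
 [  0.   0. 128. 132. 128. 134. 132. 133. 132. 952. 127. 131. 130. 130.
    0.   0.   0.   0.   0.]
 [  0.   0.   0.   0. 128. 128. 132. 132. 134. 131. 130. 135. 132. 132.
  131. 130.   0.   0.   0.]
 [  0.   0.   0.   0.   0.   0.   0. 131. 129. 128. 131. 128. 134. 132.
  132. 130. 131.   0.   0.]
 [  0.   0.   0.   0.   0.   0.   0.   0.   0.   0.   0. 132. 131. 131.
  128. 131. 133.   0.   0.]
 [  0.   0.   0.   0.   0.   0.   0.   0.   0.   0.   0.   0.   0.   0.
    0.   0.   0.   0.   0.]
 [  0.   0.   0.   0.   0.   0.   0.   0.   0.   0.   0.   0.   0.   0.
    0.   0.   0.   0.   0.]
 [  0.   0.   0.   0.   0.   0.   0.   0.   0.   0.   0.   0.   0.   0.
    0.   0.   0.   0.   0.]
 [  0.   0.   0.   0.   0.   0.   0.   0.   0.   0.   0.   0.   0.   0.
    
[... 1806 characters left out ...]
  0.    0.    0.    0.  134.  133.  130.  133.  131.    0.    0.]
 [   0.    0.    0.    0.  128.  130.  130.  131.    0.    0.    0.]
 [   0.    0.    0.    0.    0.  125.  125.    0.    0.    0.    0.]
 [   0.    0.    0.    0.    0.    0.    0.    0.    0.    0.    0.]
 [   0.    0.    0.    0.    0.    0.    0.    0.    0.    0.    0.]]
top face onz [660.1 -89.4 132. ] [644.9 -95.4 132. ] [682.8 -84.8 132. ] 54
yaw -3.087172746226878 [12.5 36.5]
white [[177, 359], [178, 359], [179, 359], [180, 359], [211, 365], [211, 367], [212, 347], [212, 368], [213, 348], [222, 378], [223, 358], [252, 333], [252, 334], [252, 335], [252, 336], [252, 337], [252, 338], [252, 339], [252, 340], [252, 341]]
```

{"name": "drive_tool", "arguments": {
  "commands": [
    {"fingers":0.07,"x":0,"y":0,"z":0,"spin":-0.178},
    {"fingers":0.07,"x":0,"y":0,"z":0,"spin":-0.177},
    {"fingers":0.07,"x":0,"y":-0.05,"z":0.03,"spin":0},
    {"fingers":0.07,"x":0,"y":-0.05,"z":0.03,"spin":0},
    {"fingers":0.07,"x":0,"y":-0.05,"z":0.03,"spin":0},
    {"fingers":0.07,"x":0,"y":-0.05,"z":0.03,"spin":0},
    {"fingers":0.07,"x":0,"y":-0.05,"z":0.03,"spin":0},
    {"fingers":0.07,"x":0,"y":-0.05,"z":0.03,"spin":0}
  ],
  "newtons": 20
}}

```text
time: 1.1
ee_pos: [387.3, 331.4, 292.1]
ee_rot: [0.707, -0.021, 0.707, 0.021]
wrist_force: [1.6, -0.1, -0.5]
gripper_width: 69.7
```

```bash
cat > st.py <<'E'
from h import *
from scipy.spatial.transform import Rotation as Ro
import sys
np.set_printoptions(precision=2,suppress=True)
o=telemetry.get_obs();q=o["ee_rot"];M=Ro.from_quat([q[1],q[2],q[3],q[0]]).as_matrix()
print("t",o["time"],"pos",o["ee_pos"],"F",o["wrist_force"],"T",o["torque"],"w",o["gripper_width"])
print("yaw(y)",np.arctan2(-M[0,1],M[1,1]),"x",M[:,0],"q",o["joint_positions"])
if len(sys.argv)>3:
    t=np.array(list(map(float,sys.argv[1:4])));print("need tool xyz mm",M.T@(t-o["ee_pos"]))
E
python3 st.py 662 -88 200
```

```text
t 1.1 pos [387.29 331.42 292.09] F [ 1.65 -0.13 -0.5 ] T [ 0.05 -0.07 -0.02] w 69.68164820618027
yaw(y) 0.06014073519359975 x [-0. -0. -1.] q [-0.98  0.04  0.19  1.81 -0.01  1.29  0.84]
need tool xyz mm [  92.06 -435.17  249.02]
```

{"name": "drive_tool", "arguments": {
  "commands": [
    {"fingers":0.05,"x":0,"y":-0.0535,"z":0.0306,"spin":0},
    {"fingers":0.05,"x":0,"y":-0.0535,"z":0.0306,"spin":0},
    {"fingers":0.05,"x":0,"y":-0.0535,"z":0.0306,"spin":0},
    {"fingers":0.05,"x":0,"y":-0.0535,"z":0.0306,"spin":0},
    {"fingers":0.05,"x":0,"y":-0.0535,"z":0.0306,"spin":0},
    {"fingers":0.05,"x":0,"y":-0.0535,"z":0.0306,"spin":0},
    {"fingers":0.05,"x":0,"y":-0.0535,"z":0.0306,"spin":0},
    {"fingers":0.05,"x":0,"y":-0.0535,"z":0.0306,"spin":0}
  ]
}}

```text
time: 2.1
ee_pos: [657.5, -80.6, 292.0]
ee_rot: [0.707, -0.022, 0.707, 0.022]
wrist_force: [0.5, 0.5, -0.2]
gripper_width: 50.3
```

```bash
python3 st.py 662 -88 171
python3 - <<'E'
from h import *
p,d=optics.capture("side"); cv2.imwrite("pics/s1.png",cv2.resize(p[100:280,220:460],None,fx=3.2,fy=3.2,interpolation=cv2.INTER_CUBIC))
E
```

```text
t 2.1 pos [657.51 -80.57 291.97] F [ 0.47  0.46 -0.22] T [ 0.08 -0.02 -0.07] w 50.29795340423386
yaw(y) 0.0609946122785824 x [-0.  0. -1.] q [-0.37  0.4   0.58  1.45 -0.22  1.36  1.85]
need tool xyz mm [120.97  -7.71   4.06]
```

View pics/s1.png

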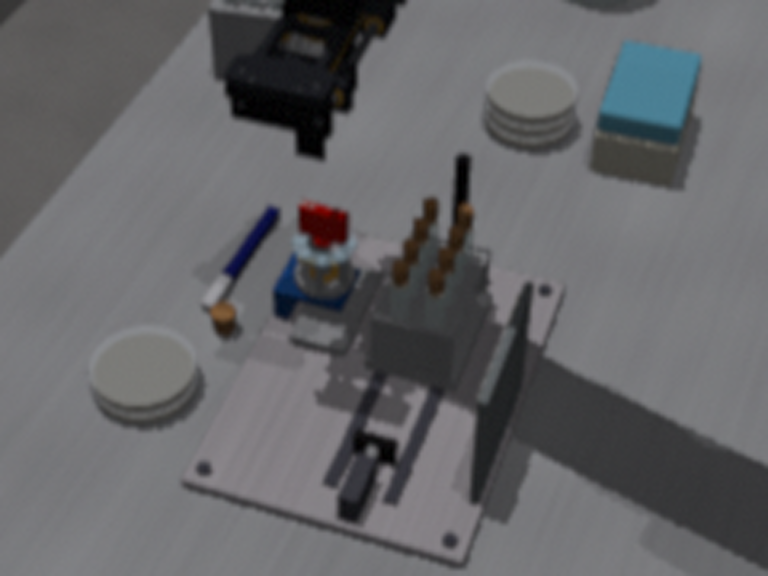

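{"name": "drive_tool", "arguments": {
  "commands": [
    {"fingers":0.05,"x":0.01,"y":-0.0077,"z":0.004,"spin":0},
    {"fingers":0.045,"x":0.02,"y":0,"z":0,"spin":0},
    {"fingers":0.045,"x":0.025,"y":0,"z":0,"spin":0},
    {"fingers":0.045,"x":0.025,"y":0,"z":0,"spin":0},
    {"fingers":0.045,"x":0.02,"y":0,"z":0,"spin":0},
    {"fingers":0.045,"x":0.01,"y":0,"z":0,"spin":0},
    {"fingers":0.045,"x":0.009,"y":0,"z":0,"spin":0},
    {"fingers":0.045,"x":0,"y":0,"z":0,"spin":0}
  ]
}}

```text
time: 3.15
ee_pos: [661.0, -86.5, 173.0]
ee_rot: [0.707, -0.021, 0.707, 0.021]
wrist_force: [-0.0, 0.6, 0.3]
gripper_width: 44.9
```

```bash
python3 st.py 662 -88 172
python3 - <<'E'
from h import *
for n,(a,b,c,e) in(("side",(130,220,270,400)),("top",(140,250,290,430))):
    p,d=optics.capture(n); cv2.imwrite(f"pics/{n}2.png",cv2.resize(p[a:b,c:e],None,fx=5,fy=5,interpolation=cv2.INTER_CUBIC))
E
```

```text
t 3.15 pos [661.02 -86.52 173.  ] F [-0.    0.65  0.33] T [-0.04  0.02  0.  ] w 44.8806445483402
yaw(y) 0.060249751963500714 x [-0.  0. -1.] q [-0.34  0.49  0.54  1.58 -0.27  1.15  1.9 ]
need tool xyz mm [ 1.   -1.53  0.89]
```

View pics/side2.png

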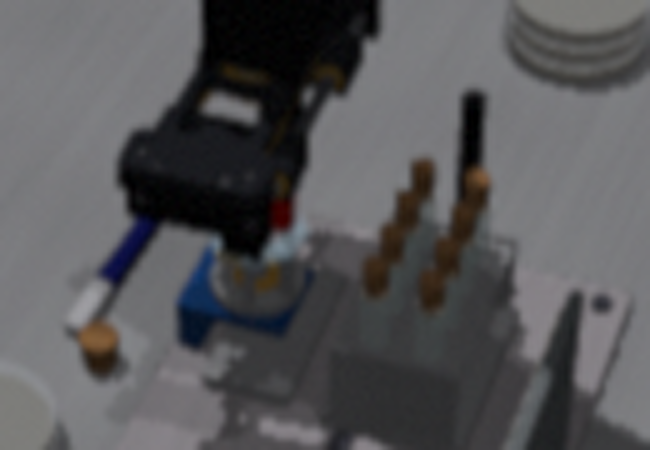

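View pics/top2.png

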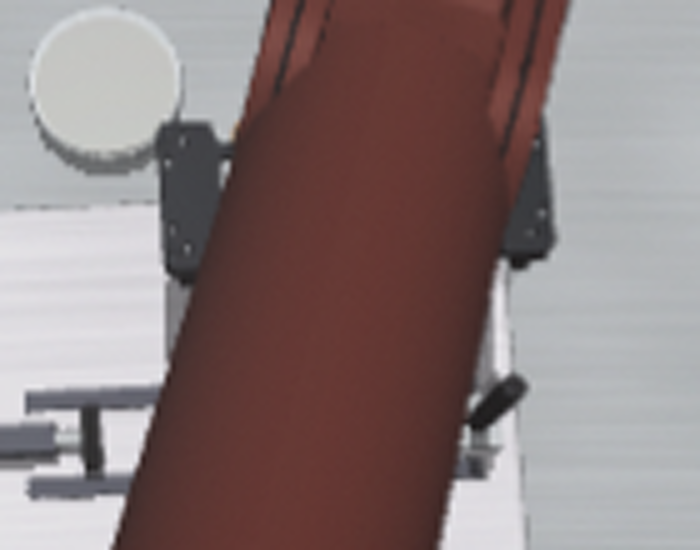

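Run:
```python
from h import *
print((proj("side",[[661,-63,103],[651.5,-63,103],[670.5,-63,103],[640,-88,132],[684,-88,132],[640,-82,132]])-[270,130])*5)
```

```text
[[238.97869684 248.24337386]
 [255.53597824 253.11955514]
 [222.49176849 243.38754413]
 [294.00463198 188.09107306]
 [216.96273756 166.15495629]
 [289.4609182  195.37140258]]
```

{"name": "drive_tool", "arguments": {
  "commands": [
    {"fingers":0.03,"x":0.001,"y":-0.0015,"z":0.001,"spin":0},
    {"fingers":0.02,"x":0,"y":0,"z":0,"spin":0},
    {"fingers":0.016,"x":0,"y":0,"z":0,"spin":0},
    {"fingers":0.013,"x":0,"y":0,"z":0,"spin":0},
    {"fingers":0.012,"x":0,"y":0,"z":0,"spin":0},
    {"fingers":0.01,"x":0,"y":0,"z":0,"spin":0},
    {"fingers":0.01,"x":0,"y":0,"z":0,"spin":0},
    {"fingers":0.01,"x":0,"y":0,"z":0,"spin":0}
  ],
  "newtons": 4
}}

```text
time: 4.25
ee_pos: [662.4, -89.1, 172.3]
ee_rot: [0.707, -0.021, 0.707, 0.021]
wrist_force: [1.0, -4.3, -1.6]
gripper_width: 12.2
```

```bash
python3 st.py 662 -88 172
```

```text
t 4.25 pos [662.37 -89.11 172.33] F [ 1.01 -4.34 -1.62] T [-1.06 -0.52 -0.04] w 12.244417060537751
yaw(y) 0.05935185579827468 x [ 0. -0. -1.] q [-0.34  0.49  0.54  1.58 -0.27  1.15  1.9 ]
need tool xyz mm [ 0.33  1.13 -0.31]
```

{"name": "drive_tool", "arguments": {
  "commands": [
    {"fingers":0.01,"x":0,"y":-0.001,"z":0,"spin":0},
    {"fingers":0.01,"x":0,"y":-0.0005,"z":0,"spin":0},
    {"fingers":0.01,"x":0,"y":0,"z":0,"spin":0},
    {"fingers":0.01,"x":0,"y":0,"z":0,"spin":0},
    {"fingers":0.01,"x":0,"y":0,"z":0,"spin":0},
    {"fingers":0.01,"x":0,"y":0,"z":0,"spin":0},
    {"fingers":0.01,"x":0,"y":0,"z":0,"spin":0},
    {"fingers":0.01,"x":0,"y":0,"z":0,"spin":0}
  ],
  "newtons": 4
}}

```text
time: 5.25
ee_pos: [662.4, -89.4, 172.3]
ee_rot: [0.707, -0.021, 0.707, 0.021]
wrist_force: [3.3, -1.2, 1.1]
gripper_width: 12.4
```

```bash
python3 st.py 662 -88 172
```

```text
t 5.25 pos [662.39 -89.43 172.31] F [ 3.28 -1.21  1.1 ] T [-0.22 -0.6  -0.02] w 12.382681633703186
yaw(y) 0.06030316332353791 x [ 0.  0. -1.] q [-0.33  0.49  0.54  1.58 -0.27  1.15  1.9 ]
need tool xyz mm [ 0.31  1.45 -0.3 ]
```

{"name": "drive_tool", "arguments": {
  "commands": [
    {"fingers":0.008,"x":0,"y":-0.0005,"z":0,"spin":0},
    {"fingers":0.005,"x":0,"y":0,"z":0,"spin":0},
    {"fingers":0.005,"x":-0.001,"y":0,"z":0,"spin":0},
    {"fingers":0.005,"x":-0.002,"y":0,"z":0,"spin":0},
    {"fingers":0.005,"x":-0.002,"y":0,"z":0,"spin":0},
    {"fingers":0.005,"x":-0.002,"y":0,"z":0,"spin":0},
    {"fingers":0.005,"x":-0.002,"y":0,"z":0,"spin":0},
    {"fingers":0.005,"x":0,"y":0,"z":0,"spin":0}
  ],
  "newtons": 40
}}

```text
time: 6.25
ee_pos: [662.3, -89.5, 180.2]
ee_rot: [0.707, -0.021, 0.707, 0.021]
wrist_force: [6.1, 0.2, -8.9]
gripper_width: 11.9
```

```bash
python3 st.py 662 -88 172
```

```text
t 6.25 pos [662.28 -89.55 180.23] F [ 6.11  0.19 -8.93] T [ 0.15 -1.44 -0.03] w 11.850159474318943
yaw(y) 0.060594912917379326 x [-0.  0. -1.] q [-0.34  0.49  0.55  1.57 -0.27  1.16  1.9 ]
need tool xyz mm [ 8.24  1.56 -0.18]
```

{"name": "drive_tool", "arguments": {
  "commands": [
    {"fingers":0.005,"x":-0.001,"y":0,"z":0.001,"spin":0},
    {"fingers":0.005,"x":-0.001,"y":0,"z":0.001,"spin":0},
    {"fingers":0.005,"x":-0.001,"y":0,"z":0,"spin":0},
    {"fingers":0.005,"x":-0.001,"y":0,"z":0,"spin":0},
    {"fingers":0.005,"x":-0.001,"y":0,"z":0,"spin":0},
    {"fingers":0.005,"x":0,"y":0,"z":0,"spin":0},
    {"fingers":0.005,"x":0,"y":0,"z":0,"spin":0},
    {"fingers":0.005,"x":0,"y":0,"z":0,"spin":0}
  ],
  "newtons": 40
}}

```text
time: 7.25
ee_pos: [663.1, -89.7, 185.5]
ee_rot: [0.706, -0.021, 0.708, 0.022]
wrist_force: [-4.3, 3.4, -11.1]
gripper_width: 11.6
```

```bash
python3 st.py 662 -88 172
```

```text
t 7.25 pos [663.14 -89.69 185.5 ] F [ -4.33   3.39 -11.1 ] T [ 0.56  1.14 -0.01] w 11.552930362046615
yaw(y) 0.060178064921581856 x [-0.  0. -1.] q [-0.34  0.49  0.55  1.56 -0.27  1.17  1.9 ]
need tool xyz mm [13.5   1.75 -0.99]
```

{"name": "drive_tool", "arguments": {
  "commands": [
    {"fingers":0.005,"x":-0.0005,"y":0.0005,"z":-0.0008,"spin":0},
    {"fingers":0.005,"x":-0.0005,"y":0,"z":0,"spin":0},
    {"fingers":0.005,"x":-0.0005,"y":0,"z":0,"spin":0},
    {"fingers":0.005,"x":-0.0005,"y":0,"z":0,"spin":0},
    {"fingers":0.005,"x":0,"y":0,"z":0,"spin":0},
    {"fingers":0.005,"x":0,"y":0,"z":0,"spin":0},
    {"fingers":0.005,"x":0,"y":0,"z":0,"spin":0},
    {"fingers":0.005,"x":0,"y":0,"z":0,"spin":0}
  ],
  "newtons": 40
}}

```text
time: 8.25
ee_pos: [663.0, -89.6, 188.0]
ee_rot: [0.706, -0.021, 0.707, 0.021]
wrist_force: [-4.3, 2.4, -11.7]
gripper_width: 11.6
```

```bash
python3 st.py 662 -88 172
```

```text
t 8.25 pos [662.99 -89.58 187.96] F [ -4.34   2.37 -11.73] T [0.45 1.18 0.04] w 11.603197034804413
yaw(y) 0.059990557973597466 x [-0.  0. -1.] q [-0.34  0.48  0.55  1.56 -0.27  1.18  1.9 ]
need tool xyz mm [15.96  1.63 -0.87]
```

{"name": "drive_tool", "arguments": {
  "commands": [
    {"fingers":0.005,"x":-0.0005,"y":0.0003,"z":-0.0005,"spin":0},
    {"fingers":0.005,"x":-0.0005,"y":0,"z":0,"spin":0},
    {"fingers":0.005,"x":-0.0005,"y":0,"z":0,"spin":0},
    {"fingers":0.005,"x":-0.0005,"y":0,"z":0,"spin":0},
    {"fingers":0.005,"x":0,"y":0,"z":0,"spin":0},
    {"fingers":0.005,"x":0,"y":0,"z":0,"spin":0},
    {"fingers":0.005,"x":0,"y":0,"z":0,"spin":0},
    {"fingers":0.005,"x":0,"y":0,"z":0,"spin":0}
  ],
  "newtons": 40
}}

```text
time: 9.25
ee_pos: [662.9, -89.4, 190.2]
ee_rot: [0.707, -0.021, 0.707, 0.021]
wrist_force: [-4.8, -0.1, -11.3]
gripper_width: 11.8
```

```bash
python3 st.py 662 -88 172
```

```text
t 9.25 pos [662.89 -89.41 190.21] F [ -4.8   -0.08 -11.29] T [-0.15  1.18 -0.03] w 11.826421575555205
yaw(y) 0.06004234053428953 x [-0. -0. -1.] q [-0.34  0.48  0.55  1.56 -0.26  1.18  1.89]
need tool xyz mm [18.21  1.46 -0.79]
```

Lift 17.9 mm, still on the spring.

{"name": "drive_tool", "arguments": {
  "commands": [
    {"fingers":0.005,"x":-0.0005,"y":0,"z":-0.0005,"spin":0},
    {"fingers":0.005,"x":-0.0005,"y":0,"z":0,"spin":0},
    {"fingers":0.005,"x":-0.0005,"y":0,"z":0,"spin":0},
    {"fingers":0.005,"x":-0.0005,"y":0,"z":0,"spin":0},
    {"fingers":0.005,"x":0,"y":0,"z":0,"spin":0},
    {"fingers":0.005,"x":0,"y":0,"z":0,"spin":0},
    {"fingers":0.005,"x":0,"y":0,"z":0,"spin":0},
    {"fingers":0.005,"x":0,"y":0,"z":0,"spin":0}
  ],
  "newtons": 40
}}

```text
time: 10.25
ee_pos: [662.6, -89.4, 192.4]
ee_rot: [0.707, -0.021, 0.707, 0.021]
wrist_force: [-1.2, -3.0, -11.5]
gripper_width: 11.7
```

```bash
python3 st.py 662 -88 172
```

```text
t 10.25 pos [662.63 -89.36 192.35] F [ -1.16  -2.98 -11.48] T [-0.42  0.27 -0.02] w 11.723071899227845
yaw(y) 0.06016737015281331 x [ 0. -0. -1.] q [-0.34  0.48  0.55  1.56 -0.26  1.18  1.89]
need tool xyz mm [20.35  1.4  -0.56]
```

{"name": "drive_tool", "arguments": {
  "commands": [
    {"fingers":0.005,"x":-0.0005,"y":-0.0003,"z":0,"spin":0},
    {"fingers":0.005,"x":-0.0005,"y":0,"z":0,"spin":0},
    {"fingers":0.005,"x":-0.0005,"y":0,"z":0,"spin":0},
    {"fingers":0.005,"x":-0.0005,"y":0,"z":0,"spin":0},
    {"fingers":0.005,"x":0,"y":0,"z":0,"spin":0},
    {"fingers":0.005,"x":0,"y":0,"z":0,"spin":0},
    {"fingers":0.005,"x":0,"y":0,"z":0,"spin":0},
    {"fingers":0.005,"x":0,"y":0,"z":0,"spin":0}
  ],
  "newtons": 40
}}

```text
time: 11.25
ee_pos: [662.5, -89.5, 194.2]
ee_rot: [0.707, -0.021, 0.707, 0.021]
wrist_force: [0.7, -0.9, -15.1]
gripper_width: 11.6
```

```bash
python3 st.py 662 -88 172
```

```text
t 11.25 pos [662.53 -89.45 194.17] F [  0.68  -0.89 -15.12] T [-0.13 -0.25 -0.02] w 11.583574605132345
yaw(y) 0.060265566745025215 x [-0.  0. -1.] q [-0.34  0.48  0.55  1.56 -0.26  1.18  1.89]
need tool xyz mm [22.17  1.48 -0.44]
```

{"name": "drive_tool", "arguments": {
  "commands": [
    {"fingers":0.005,"x":-0.0005,"y":0,"z":0,"spin":0},
    {"fingers":0.005,"x":-0.0005,"y":0,"z":0,"spin":0},
    {"fingers":0.005,"x":0,"y":0,"z":0,"spin":0},
    {"fingers":0.005,"x":0,"y":0,"z":0,"spin":0},
    {"fingers":0.005,"x":0,"y":0,"z":0,"spin":0},
    {"fingers":0.005,"x":0,"y":0,"z":0,"spin":0},
    {"fingers":0.005,"x":0,"y":0,"z":0,"spin":0},
    {"fingers":0.005,"x":0,"y":0,"z":0,"spin":0}
  ],
  "newtons": 40
}}

```text
time: 12.25
ee_pos: [662.4, -89.4, 194.5]
ee_rot: [0.707, -0.021, 0.707, 0.021]
wrist_force: [5.5, -0.5, -25.4]
gripper_width: 11.7
```

```bash
python3 st.py 662 -88 172
```

```text
t 12.25 pos [662.42 -89.41 194.55] F [  5.5   -0.53 -25.43] T [-0.11 -1.2  -0.01] w 11.704107142079856
yaw(y) 0.06030241802636323 x [-0. -0. -1.] q [-0.34  0.48  0.55  1.56 -0.26  1.19  1.89]
need tool xyz mm [22.55  1.44 -0.32]
```

{"name": "drive_tool", "arguments": {
  "commands": [
    {"fingers":0.005,"x":0.0009,"y":0,"z":0,"spin":0},
    {"fingers":0.005,"x":0.0008,"y":0,"z":0,"spin":0},
    {"fingers":0.005,"x":0,"y":0,"z":0,"spin":0},
    {"fingers":0.005,"x":0,"y":0,"z":0,"spin":0},
    {"fingers":0.005,"x":0,"y":0,"z":0,"spin":0.03},
    {"fingers":0.005,"x":0,"y":0,"z":0,"spin":0.03},
    {"fingers":0.005,"x":0,"y":0,"z":0,"spin":0},
    {"fingers":0.005,"x":0,"y":0,"z":0,"spin":0}
  ],
  "newtons": 40
}}

```text
time: 13.25
ee_pos: [662.6, -89.4, 193.6]
ee_rot: [0.707, -0.0, 0.707, 0.0]
wrist_force: [-0.2, 0.4, -12.2]
gripper_width: 11.3
```

```bash
python3 st.py 662 -88 172
```

```text
t 13.25 pos [662.56 -89.39 193.6 ] F [ -0.2    0.43 -12.24] T [ 0.31  0.01 -0.01] w 11.317995905813012
yaw(y) 0.0005208084334613217 x [ 0.  0. -1.] q [-0.35  0.48  0.56  1.56 -0.27  1.18  1.84]
need tool xyz mm [21.6   1.39 -0.56]
```

{"name": "drive_tool", "arguments": {
  "commands": [
    {"fingers":0.005,"x":0,"y":0,"z":0,"spin":0.08},
    {"fingers":0.005,"x":0,"y":0,"z":0,"spin":0.08},
    {"fingers":0.005,"x":0,"y":0,"z":0,"spin":0.08},
    {"fingers":0.005,"x":0,"y":0,"z":0,"spin":0.08},
    {"fingers":0.005,"x":0,"y":0,"z":0,"spin":0.08},
    {"fingers":0.005,"x":0,"y":0,"z":0,"spin":0.08},
    {"fingers":0.005,"x":0,"y":0,"z":0,"spin":0.04},
    {"fingers":0.005,"x":0,"y":0,"z":0,"spin":0}
  ],
  "newtons": 40
}}

```text
time: 14.25
ee_pos: [662.8, -88.5, 193.6]
ee_rot: [0.684, 0.182, 0.683, -0.181]
wrist_force: [1.2, 6.1, -12.9]
gripper_width: 11.6
```

```bash
python3 st.py 662 -88 172
```

```text
t 14.25 pos [662.81 -88.49 193.59] F [  1.16   6.09 -12.92] T [ 1.24 -0.35 -0.01] w 11.623431126859256
yaw(y) -0.5181977193241818 x [ 0.  0. -1.] q [-0.42  0.5   0.67  1.56 -0.33  1.19  1.36]
need tool xyz mm [21.59 -0.   -0.95]
```

{"name": "drive_tool", "arguments": {
  "commands": [
    {"fingers":0.005,"x":0,"y":0.001,"z":-0.0006,"spin":0.02},
    {"fingers":0.005,"x":0,"y":0,"z":0,"spin":0.02},
    {"fingers":0.005,"x":0,"y":0,"z":0,"spin":0.02},
    {"fingers":0.005,"x":0,"y":0,"z":0,"spin":0.02},
    {"fingers":0.005,"x":0,"y":0,"z":0,"spin":0.02},
    {"fingers":0.005,"x":0,"y":0,"z":0,"spin":0},
    {"fingers":0.005,"x":0,"y":0,"z":0,"spin":0},
    {"fingers":0.005,"x":0,"y":0,"z":0,"spin":0}
  ],
  "newtons": 40
}}

```text
time: 15.25
ee_pos: [662.8, -88.2, 193.8]
ee_rot: [0.674, 0.216, 0.673, -0.216]
wrist_force: [3.4, 4.8, -12.5]
gripper_width: 11.5
```

```bash
python3 st.py 662 -88 172
```

```text
t 15.25 pos [662.84 -88.15 193.75] F [  3.41   4.76 -12.49] T [ 1.05 -0.81  0.  ] w 11.548901184882672
yaw(y) -0.6200989053138006 x [ 0.  0. -1.] q [-0.44  0.51  0.69  1.56 -0.34  1.2   1.27]
need tool xyz mm [21.75 -0.38 -0.79]
```

{"name": "drive_tool", "arguments": {
  "commands": [
    {"fingers":0.005,"x":0,"y":0.001,"z":0,"spin":0.015},
    {"fingers":0.005,"x":0,"y":0,"z":0,"spin":0.015},
    {"fingers":0.005,"x":0,"y":0,"z":0,"spin":0.01},
    {"fingers":0.005,"x":0,"y":0,"z":0,"spin":0.01},
    {"fingers":0.005,"x":0,"y":0,"z":0,"spin":0},
    {"fingers":0.005,"x":0,"y":0,"z":0,"spin":0},
    {"fingers":0.005,"x":0,"y":0,"z":0,"spin":0},
    {"fingers":0.005,"x":0,"y":0,"z":0,"spin":0}
  ],
  "newtons": 40
}}

```text
time: 16.25
ee_pos: [663.1, -87.8, 193.6]
ee_rot: [0.668, 0.232, 0.668, -0.233]
wrist_force: [2.2, 1.2, -12.4]
gripper_width: 11.2
```

```bash
python3 st.py 662 -88 172
```

```text
t 16.25 pos [663.05 -87.8  193.61] F [  2.2    1.16 -12.42] T [ 0.27 -0.46  0.04] w 11.211203841152935
yaw(y) -0.6699541798702894 x [ 0. -0. -1.] q [-0.44  0.51  0.7   1.56 -0.35  1.2   1.22]
need tool xyz mm [21.61 -0.81 -0.71]
```

{"name": "drive_tool", "arguments": {
  "commands": [
    {"fingers":0.005,"x":0,"y":0,"z":0,"spin":0.02},
    {"fingers":0.005,"x":0,"y":0,"z":0,"spin":0.02},
    {"fingers":0.005,"x":0,"y":0,"z":0,"spin":0.015},
    {"fingers":0.005,"x":0,"y":0,"z":0,"spin":0},
    {"fingers":0.005,"x":0,"y":0,"z":0,"spin":0},
    {"fingers":0.005,"x":0,"y":0,"z":0,"spin":0},
    {"fingers":0.005,"x":0,"y":0,"z":0,"spin":0},
    {"fingers":0.005,"x":0,"y":0,"z":0,"spin":0}
  ],
  "newtons": 40
}}

```text
time: 17.25
ee_pos: [663.1, -87.6, 193.6]
ee_rot: [0.661, 0.251, 0.661, -0.251]
wrist_force: [3.5, 0.4, -12.8]
gripper_width: 11.6
```

```bash
python3 st.py 662 -88 172
```

```text
t 17.25 pos [663.08 -87.63 193.58] F [  3.5    0.43 -12.81] T [ 0.03 -0.67 -0.  ] w 11.624893863102521
yaw(y) -0.724830873792162 x [ 0. -0. -1.] q [-0.45  0.51  0.71  1.56 -0.35  1.2   1.17]
need tool xyz mm [21.58 -0.99 -0.57]
```

{"name": "drive_tool", "arguments": {
  "commands": [
    {"fingers":0.005,"x":0,"y":0.0004,"z":0.0004,"spin":0.02},
    {"fingers":0.005,"x":0,"y":0,"z":0,"spin":0.02},
    {"fingers":0.005,"x":0,"y":0,"z":0,"spin":0.015},
    {"fingers":0.005,"x":0,"y":0,"z":0,"spin":0},
    {"fingers":0.005,"x":0,"y":0,"z":0,"spin":0},
    {"fingers":0.005,"x":0,"y":0,"z":0,"spin":0},
    {"fingers":0.005,"x":0,"y":0,"z":0,"spin":0},
    {"fingers":0.005,"x":0,"y":0,"z":0,"spin":0}
  ],
  "newtons": 40
}}

```text
time: 18.25
ee_pos: [663.4, -87.6, 193.5]
ee_rot: [0.654, 0.269, 0.654, -0.269]
wrist_force: [-0.1, 1.1, -12.4]
gripper_width: 11.8
```

```bash
python3 st.py 662 -88 172
```

```text
t 18.25 pos [663.45 -87.57 193.5 ] F [ -0.1    1.1  -12.44] T [0.09 0.26 0.  ] w 11.843617125935753
yaw(y) -0.7798058107198967 x [-0. -0. -1.] q [-0.46  0.52  0.72  1.56 -0.36  1.2   1.12]
need tool xyz mm [21.51 -1.31 -0.72]
```

{"name": "drive_tool", "arguments": {
  "commands": [
    {"fingers":0.005,"x":-0.0001,"y":0,"z":0,"spin":0.02},
    {"fingers":0.005,"x":0,"y":0,"z":0,"spin":0.02},
    {"fingers":0.005,"x":0,"y":0,"z":0,"spin":0.015},
    {"fingers":0.005,"x":0,"y":0,"z":0,"spin":0},
    {"fingers":0.005,"x":0,"y":0,"z":0,"spin":0},
    {"fingers":0.005,"x":0,"y":0,"z":0,"spin":0},
    {"fingers":0.005,"x":0,"y":0,"z":0,"spin":0},
    {"fingers":0.005,"x":0,"y":0,"z":0,"spin":0}
  ],
  "newtons": 40
}}

```text
time: 19.25
ee_pos: [663.6, -87.5, 193.6]
ee_rot: [0.646, 0.287, 0.646, -0.287]
wrist_force: [-1.8, 1.5, -12.4]
gripper_width: 11.9
```

```bash
python3 st.py 662 -88 172
```

```text
t 19.25 pos [663.58 -87.53 193.65] F [ -1.78   1.52 -12.39] T [ 0.28  0.37 -0.04] w 11.852631008271283
yaw(y) -0.8347852082535824 x [-0.  0. -1.] q [-0.47  0.52  0.74  1.56 -0.37  1.2   1.07]
need tool xyz mm [21.65 -1.48 -0.71]
```

{"name": "drive_tool", "arguments": {
  "commands": [
    {"fingers":0.005,"x":0,"y":0,"z":-0.0004,"spin":0.02},
    {"fingers":0.005,"x":0,"y":0,"z":0,"spin":0.02},
    {"fingers":0.005,"x":0,"y":0,"z":0,"spin":0.02},
    {"fingers":0.005,"x":0,"y":0,"z":0,"spin":0},
    {"fingers":0.005,"x":0,"y":0,"z":0,"spin":0},
    {"fingers":0.005,"x":0,"y":0,"z":0,"spin":0},
    {"fingers":0.005,"x":0,"y":0,"z":0,"spin":0},
    {"fingers":0.005,"x":0,"y":0,"z":0,"spin":0}
  ],
  "newtons": 40
}}

```text
time: 20.25
ee_pos: [663.5, -87.3, 193.7]
ee_rot: [0.638, 0.306, 0.637, -0.306]
wrist_force: [1.2, -0.6, -12.0]
gripper_width: 11.9
```

```bash
python3 st.py 662 -88 172
```

```text
t 20.25 pos [663.5  -87.32 193.75] F [  1.23  -0.58 -11.97] T [-0.07 -0.31  0.01] w 11.93119771754719
yaw(y) -0.8948077073179571 x [ 0. -0. -1.] q [-0.48  0.53  0.75  1.56 -0.38  1.2   1.02]
need tool xyz mm [21.75 -1.6  -0.41]
```

{"name": "drive_tool", "arguments": {
  "commands": [
    {"fingers":0.005,"x":0,"y":0,"z":0,"spin":0.02},
    {"fingers":0.005,"x":0,"y":0,"z":0,"spin":0.02},
    {"fingers":0.005,"x":0,"y":0,"z":0,"spin":0.02},
    {"fingers":0.005,"x":0,"y":0,"z":0,"spin":0},
    {"fingers":0.005,"x":0,"y":0,"z":0,"spin":0},
    {"fingers":0.005,"x":0,"y":0,"z":0,"spin":0},
    {"fingers":0.005,"x":0,"y":0,"z":0,"spin":0},
    {"fingers":0.005,"x":0,"y":0,"z":0,"spin":0}
  ],
  "newtons": 40
}}

```text
time: 21.25
ee_pos: [663.6, -87.2, 193.8]
ee_rot: [0.628, 0.325, 0.628, -0.325]
wrist_force: [4.9, 0.3, -12.5]
gripper_width: 11.8
```

```bash
python3 st.py 662 -88 172
```

```text
t 21.25 pos [663.57 -87.17 193.78] F [  4.93   0.32 -12.54] T [-0.07 -1.13  0.15] w 11.839116596400984
yaw(y) -0.9546027386401448 x [ 0. -0. -1.] q [-0.48  0.53  0.76  1.56 -0.38  1.2   0.97]
need tool xyz mm [21.78 -1.77 -0.23]
```

{"name": "drive_tool", "arguments": {
  "commands": [
    {"fingers":0.005,"x":0,"y":0,"z":0,"spin":0.01},
    {"fingers":0.005,"x":0,"y":0,"z":0,"spin":0.01},
    {"fingers":0.005,"x":0,"y":0,"z":0,"spin":0},
    {"fingers":0.005,"x":0,"y":0,"z":0,"spin":0},
    {"fingers":0.005,"x":0,"y":0,"z":0,"spin":0},
    {"fingers":0.005,"x":0,"y":0,"z":0,"spin":0},
    {"fingers":0.005,"x":0,"y":0,"z":0,"spin":0},
    {"fingers":0.005,"x":0,"y":0,"z":0,"spin":0}
  ],
  "newtons": 40
}}

```text
time: 22.25
ee_pos: [663.6, -87.1, 193.8]
ee_rot: [0.625, 0.331, 0.625, -0.331]
wrist_force: [5.4, 1.1, -12.7]
gripper_width: 11.5
```

```bash
python3 st.py 662 -88 172
```

```text
t 22.25 pos [663.62 -87.11 193.76] F [  5.42   1.05 -12.7 ] T [-0.06 -1.19  0.22] w 11.537042352694046
yaw(y) -0.9747407622694909 x [ 0. -0. -1.] q [-0.49  0.53  0.77  1.56 -0.39  1.21  0.95]
need tool xyz mm [21.76 -1.86 -0.18]
```

{"name": "drive_tool", "arguments": {
  "commands": [
    {"fingers":0.005,"x":0,"y":0,"z":0,"spin":-0.02},
    {"fingers":0.005,"x":0,"y":0,"z":0,"spin":-0.015},
    {"fingers":0.005,"x":0.0007,"y":0,"z":0,"spin":0},
    {"fingers":0.005,"x":0.0007,"y":0,"z":0,"spin":0},
    {"fingers":0.005,"x":0.0007,"y":0,"z":0,"spin":0},
    {"fingers":0.005,"x":0.0007,"y":0,"z":0,"spin":0},
    {"fingers":0.005,"x":0,"y":0,"z":0,"spin":0},
    {"fingers":0.005,"x":0,"y":0,"z":0,"spin":0}
  ],
  "newtons": 40
}}

```text
time: 23.25
ee_pos: [663.5, -87.3, 190.9]
ee_rot: [0.631, 0.32, 0.63, -0.32]
wrist_force: [5.4, 0.6, -10.7]
gripper_width: 11.7
```

```bash
python3 st.py 662 -88 172
```

```text
t 23.25 pos [663.46 -87.26 190.89] F [  5.36   0.6  -10.67] T [ 0.11 -1.22  0.1 ] w 11.656259613236015
yaw(y) -0.9398231806169784 x [ 0. -0. -1.] q [-0.48  0.53  0.76  1.56 -0.38  1.2   0.98]
need tool xyz mm [18.89 -1.62 -0.27]
```

{"name": "drive_tool", "arguments": {
  "commands": [
    {"fingers":0.005,"x":0.0006,"y":0.0005,"z":0.0003,"spin":0},
    {"fingers":0.005,"x":0.0006,"y":0,"z":0,"spin":0},
    {"fingers":0.005,"x":0.0006,"y":0,"z":0,"spin":0},
    {"fingers":0.005,"x":0.0006,"y":0,"z":0,"spin":0},
    {"fingers":0.005,"x":0.0005,"y":0,"z":0,"spin":0},
    {"fingers":0.005,"x":0,"y":0,"z":0,"spin":0},
    {"fingers":0.005,"x":0,"y":0,"z":0,"spin":0},
    {"fingers":0.005,"x":0,"y":0,"z":0,"spin":0}
  ],
  "newtons": 40
}}

```text
time: 24.25
ee_pos: [663.8, -87.2, 187.9]
ee_rot: [0.63, 0.32, 0.631, -0.32]
wrist_force: [-0.0, 1.3, -9.0]
gripper_width: 11.5
```

```bash
python3 st.py 662 -88 172
```

```text
t 24.25 pos [663.76 -87.24 187.91] F [-0.    1.31 -8.96] T [0.08 0.02 0.04] w 11.523584621798873
yaw(y) -0.9398992394804945 x [-0.  0. -1.] q [-0.48  0.53  0.76  1.57 -0.39  1.2   0.98]
need tool xyz mm [15.91 -1.87 -0.42]
```

{"name": "drive_tool", "arguments": {
  "commands": [
    {"fingers":0.005,"x":0.0003,"y":0,"z":0,"spin":0},
    {"fingers":0.005,"x":0.0003,"y":0,"z":0,"spin":0},
    {"fingers":0.005,"x":0.0002,"y":0,"z":0,"spin":0},
    {"fingers":0.005,"x":0,"y":0,"z":0,"spin":0},
    {"fingers":0.005,"x":0,"y":0,"z":0,"spin":0},
    {"fingers":0.005,"x":0,"y":0,"z":0,"spin":0},
    {"fingers":0.005,"x":0,"y":0,"z":0,"spin":0},
    {"fingers":0.005,"x":0,"y":0,"z":0,"spin":0}
  ],
  "newtons": 40
}}

```text
time: 25.25
ee_pos: [663.9, -87.3, 187.5]
ee_rot: [0.63, 0.32, 0.63, -0.32]
wrist_force: [-5.3, 1.8, 1.3]
gripper_width: 11.9
```

```bash
python3 st.py 662 -88 172
```

```text
t 25.25 pos [663.9  -87.3  187.53] F [-5.3   1.79  1.31] T [0.27 1.18 0.04] w 11.887727006544102
yaw(y) -0.9399270267927569 x [ 0.  0. -1.] q [-0.48  0.54  0.76  1.57 -0.39  1.19  0.98]
need tool xyz mm [15.53 -1.95 -0.56]
```

{"name": "drive_tool", "arguments": {
  "commands": [
    {"fingers":0.012,"x":0,"y":0,"z":0,"spin":0},
    {"fingers":0.016,"x":0,"y":0,"z":0,"spin":0},
    {"fingers":0.024,"x":0,"y":0,"z":0,"spin":0},
    {"fingers":0.032,"x":0,"y":0,"z":0,"spin":0},
    {"fingers":0.036,"x":0,"y":0,"z":0,"spin":0},
    {"fingers":0.036,"x":0,"y":0,"z":0,"spin":0},
    {"fingers":0.036,"x":-0.005,"y":0,"z":0,"spin":0},
    {"fingers":0.036,"x":-0.01,"y":0,"z":0,"spin":0}
  ],
  "newtons": 10
}}

```text
time: 26.25
ee_pos: [663.8, -87.2, 202.5]
ee_rot: [0.63, 0.32, 0.631, -0.32]
wrist_force: [-0.9, -0.1, -1.0]
gripper_width: 36.2
```

```bash
python3 st.py 573 -171 240;python3 - <<'E'
from h import *
p,d=optics.capture("side"); cv2.imwrite("pics/side3.png",cv2.resize(p[110:250,260:420],None,fx=4.2,fy=4.2,interpolation=cv2.INTER_CUBIC))
E
```

```text
t 26.25 pos [663.83 -87.19 202.49] F [-0.86 -0.12 -0.97] T [-0.02 -0.01  0.02] w 36.16651672999457
yaw(y) -0.9398311626557027 x [-0. -0. -1.] q [-0.48  0.52  0.76  1.55 -0.38  1.22  0.97]
need tool xyz mm [ -37.46 -122.8    14.08]
```

View pics/side3.png

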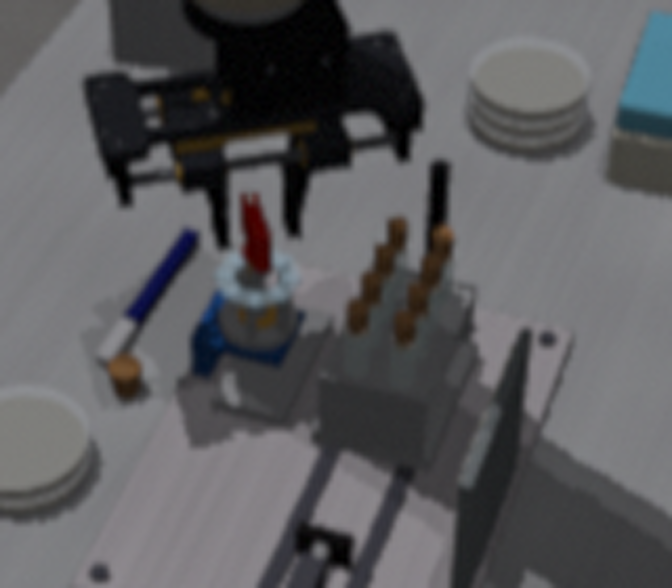

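```bash
python3 - <<'E'
from h import *
np.set_printoptions(precision=1,suppress=True)
for n in("side","top"):
    z=np.load(f"pics/{n}0.npz");p,d=z["p"].astype(int),z["d"];C=cloud(n,d)
    m=(p.max(2)<75)&(np.hypot(C[...,0]-573,C[...,1]+171)<25)&(C[...,2]>100)
    v,u=np.nonzero(m);print(n,m.sum())
    for r_ in np.unique(v): print(r_,u[v==r_].min(),u[v==r_].max(),np.median(C[r_][m[r_]],0))
    t=m&(C[...,2]>146);vv,uu=np.nonzero(t);X=onz(n,np.c_[uu,vv],150);print("top",X.mean(0),X.min(0),X.max(0),len(X))
P=lambda a:np.array(a)/4.4+[270,140]-0.4
print("corks",onz("top",P([[466,323],[469,373]]),130))
# stop face / rack front in top
print("rack front top edge z~?",onz("top",P([[305,330],[310,425]]),70),"stopface",onz("top",P([[178,360],[180,412]]),28))
E
python3 st.py 573 -171 240
```

```text
side 79
148 363 365 [ 575.2 -174.3  150.8]
149 362 366 [ 574.5 -173.9  149.4]
150 362 366 [ 573.3 -168.9  149.7]
151 362 366 [ 573.3 -167.8  147.8]
152 362 366 [ 572.3 -166.8  144.8]
153 362 366 [ 572.3 -166.7  141. ]
154 362 366 [ 571.9 -167.9  138.2]
155 362 366 [ 570.7 -167.8  134.5]
156 362 366 [ 571.2 -169.   129.6]
157 362 366 [ 572.2 -168.1  127. ]
158 362 366 [ 572.  -169.3  121.7]
159 362 366 [ 571.5 -168.3  119.9]
160 362 366 [ 570.6 -166.4  117.4]
161 362 366 [ 571.1 -167.5  112.9]
162 362 366 [ 570.6 -167.1  109.2]
163 361 365 [ 573.2 -167.8  105.3]
164 362 362 [ 575.9 -167.   100.7]
top [ 573.1 -169.9  150. ] [ 565.6 -177.2  150. ] [ 579.5 -163.1  150. ] 18
top 34
215 392 392 [ 579.1 -172.   149.7]
216 391 393 [ 577.  -172.4  146.7]
217 389 394 [ 574.2 -170.5  147.9]
218 388 394 [ 571.7 -169.6  147.8]
219 387 393 [ 570.6 -168.5  138.3]
220 388 392 [ 569.5 -170.1  128.3]
221 388 391 [ 569.2 -171.2  113. ]
222 390 390 [ 568.2 -174.2  102. ]
top [ 572.9 -172.3  150. ] [ 568.8 -176.9  150. ] [ 579.1 -166.7  150. ] 15
corks [[ 587.3 -132.6  130. ]
 [ 557.5 -133.9  130. ]]
rack front top edge z~? [[592.2 -39.7  70. ]
 [532.8 -42.9  70. ]] stopface [[578.7  40.7  28. ]
 [545.   38.9  28. ]]
t 26.3 pos [664.49 -87.48 204.33] F [0.89 0.25 0.74] T [-0.08 -0.05  0.03] w 35.87414947760261
yaw(y) -0.9400140392956572 x [ 0. -0. -1.] q [-0.48  0.52  0.76  1.55 -0.38  1.22  0.97]
need tool xyz mm [ -35.83 -123.09   13.53]
```

{"name": "drive_tool", "arguments": {
  "commands": [
    {"fingers":0.036,"x":-0.02,"y":0,"z":0,"spin":0},
    {"fingers":0.045,"x":-0.018,"y":0,"z":0,"spin":0.144},
    {"fingers":0.05,"x":0,"y":0,"z":0,"spin":0.144},
    {"fingers":0.05,"x":0,"y":0,"z":0,"spin":0.144},
    {"fingers":0.05,"x":0,"y":0,"z":0,"spin":0.143},
    {"fingers":0.05,"x":0,"y":-0.032,"z":0.027,"spin":0},
    {"fingers":0.05,"x":0,"y":-0.032,"z":0.027,"spin":0},
    {"fingers":0.05,"x":0,"y":-0.031,"z":0.026,"spin":0}
  ],
  "newtons": 5
}}

```text
time: 27.3
ee_pos: [572.8, -173.5, 241.5]
ee_rot: [0.514, 0.486, 0.513, -0.486]
wrist_force: [0.1, 0.2, -0.4]
gripper_width: 50.2
```

```bash
python3 st.py 573.5 -172.5 191
```

```text
t 27.3 pos [ 572.79 -173.52  241.45] F [ 0.14  0.17 -0.38] T [-0.14  0.05  0.02] w 50.18090705586545
yaw(y) -1.514898528487601 x [ 0. -0. -1.] q [-0.55  0.38  0.98  1.7  -0.33  1.24  0.56]
need tool xyz mm [50.45  0.71 -0.99]
```

{"name": "drive_tool", "arguments": {
  "commands": [
    {"fingers":0.05,"x":0.01,"y":0.0007,"z":-0.001,"spin":0},
    {"fingers":0.05,"x":0.012,"y":0,"z":0,"spin":0},
    {"fingers":0.05,"x":0.012,"y":0,"z":0,"spin":0},
    {"fingers":0.05,"x":0.01,"y":0,"z":0,"spin":0},
    {"fingers":0.04,"x":0.006,"y":0,"z":0,"spin":0},
    {"fingers":0.03,"x":0,"y":0,"z":0,"spin":0},
    {"fingers":0.025,"x":0,"y":0,"z":0,"spin":0},
    {"fingers":0.022,"x":0,"y":0,"z":0,"spin":0}
  ],
  "newtons": 4
}}

```text
time: 28.3
ee_pos: [574.4, -171.5, 190.5]
ee_rot: [0.514, 0.486, 0.514, -0.486]
wrist_force: [-0.2, 0.2, 0.2]
gripper_width: 24.1
```

```bash
python3 st.py 573.5 -172.5 191;python3 - <<'E'
from h import *
p,d=optics.capture("side"); cv2.imwrite("pics/side4.png",cv2.resize(p[100:240,270:430],None,fx=4.2,fy=4.2,interpolation=cv2.INTER_CUBIC))
E
```

```text
t 28.3 pos [ 574.39 -171.46  190.53] F [-0.18  0.24  0.17] T [-0.08  0.05 -0.06] w 24.1227094699618
yaw(y) -1.5148599161288052 x [ 0. -0. -1.] q [-0.52  0.43  0.94  1.75 -0.38  1.15  0.59]
need tool xyz mm [-0.47 -0.94  0.99]
```

View pics/side4.png

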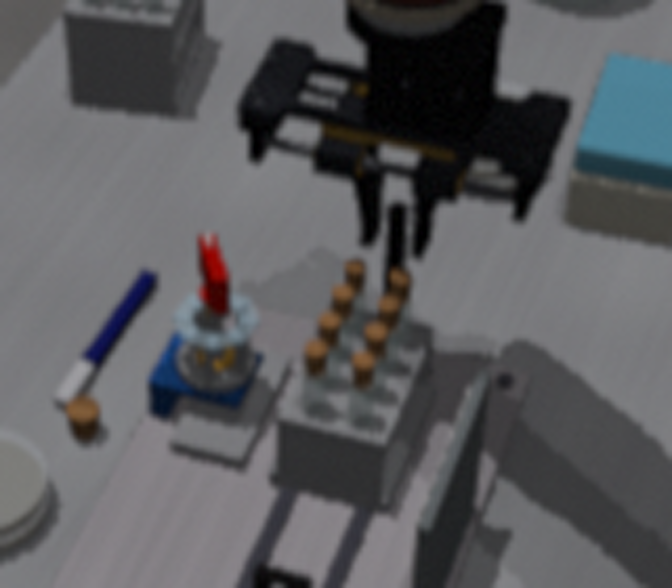

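{"name": "drive_tool", "arguments": {
  "commands": [
    {"fingers":0.018,"x":0,"y":0,"z":0,"spin":0},
    {"fingers":0.015,"x":0,"y":0,"z":0,"spin":0},
    {"fingers":0.012,"x":0,"y":0,"z":0,"spin":0},
    {"fingers":0.01,"x":0,"y":0,"z":0,"spin":0},
    {"fingers":0.01,"x":0,"y":0,"z":0,"spin":0},
    {"fingers":0.01,"x":0,"y":0,"z":0,"spin":0},
    {"fingers":0.01,"x":0,"y":0,"z":-0.003,"spin":0},
    {"fingers":0.01,"x":0,"y":0,"z":-0.003,"spin":0}
  ],
  "newtons": 12
}}

```text
time: 29.35
ee_pos: [574.1, -165.8, 190.3]
ee_rot: [0.514, 0.486, 0.513, -0.486]
wrist_force: [4.7, -2.5, -3.6]
gripper_width: 13.5
```

```bash
python3 st.py 573.5 -172.5 191
```

```text
t 29.35 pos [ 574.15 -165.81  190.27] F [ 4.74 -2.47 -3.64] T [-0.69 -0.99 -0.01] w 13.535780001833382
yaw(y) -1.5152300151759255 x [ 0. -0. -1.] q [-0.54  0.43  0.95  1.76 -0.38  1.15  0.58]
need tool xyz mm [-0.72 -1.02  6.65]
```

{"name": "drive_tool", "arguments": {
  "commands": [
    {"fingers":0.01,"x":0,"y":0.001,"z":-0.006,"spin":0},
    {"fingers":0.01,"x":0,"y":0,"z":-0.009,"spin":0},
    {"fingers":0.01,"x":0,"y":0,"z":-0.01,"spin":0},
    {"fingers":0.01,"x":0,"y":0,"z":-0.01,"spin":0},
    {"fingers":0.01,"x":0,"y":0,"z":-0.01,"spin":0},
    {"fingers":0.01,"x":0,"y":0,"z":-0.007,"spin":0},
    {"fingers":0.01,"x":0,"y":0,"z":-0.005,"spin":0},
    {"fingers":0.01,"x":0,"y":0,"z":-0.003,"spin":0}
  ],
  "newtons": 12
}}

```text
time: 30.35
ee_pos: [571.0, -104.6, 190.2]
ee_rot: [0.513, 0.485, 0.514, -0.486]
wrist_force: [-3.6, -3.6, 4.6]
gripper_width: 13.4
```

```bash
python3 st.py 573.5 -172.5 191;python3 - <<'E'
from h import *
p,d=optics.capture("side"); cv2.imwrite("pics/side5.png",cv2.resize(p[130:270,260:420],None,fx=4.2,fy=4.2,interpolation=cv2.INTER_CUBIC))
E
```

```text
t 30.35 pos [ 570.97 -104.58  190.16] F [-3.6 -3.6  4.6] T [-0.73  0.99  0.01] w 13.43678316226086
yaw(y) -1.514285781006079 x [-0.  0. -1.] q [-0.66  0.39  0.95  1.8  -0.35  1.14  0.46]
need tool xyz mm [-0.87 -1.31 67.95]
```

View pics/side5.png

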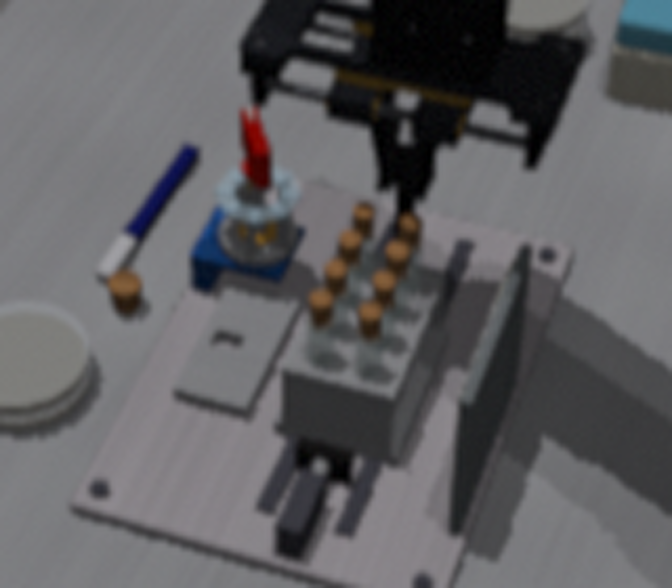

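{"name": "drive_tool", "arguments": {
  "commands": [
    {"fingers":0.01,"x":0,"y":-0.0005,"z":-0.001,"spin":0},
    {"fingers":0.01,"x":0,"y":0,"z":-0.001,"spin":0},
    {"fingers":0.01,"x":0,"y":0,"z":-0.001,"spin":0},
    {"fingers":0.01,"x":0,"y":0,"z":-0.001,"spin":0},
    {"fingers":0.01,"x":0,"y":0,"z":-0.001,"spin":0},
    {"fingers":0.01,"x":0,"y":0,"z":-0.001,"spin":0},
    {"fingers":0.01,"x":0,"y":0,"z":0,"spin":0},
    {"fingers":0.01,"x":0,"y":0,"z":0,"spin":0}
  ],
  "newtons": 12
}}

```text
time: 31.4
ee_pos: [570.6, -99.3, 190.2]
ee_rot: [0.514, 0.486, 0.514, -0.486]
wrist_force: [-4.2, -2.0, 5.0]
gripper_width: 13.6
```

```bash
python3 st.py 573.5 -172.5 191
```

```text
t 31.4 pos [570.59 -99.29 190.15] F [-4.21 -2.02  5.01] T [-0.63  0.88 -0.03] w 13.623385148324157
yaw(y) -1.5147497761492843 x [-0.  0. -1.] q [-0.68  0.38  0.95  1.8  -0.34  1.13  0.45]
need tool xyz mm [-0.86 -1.19 73.26]
```

Moved 72.3 mm; continue in 2–3 mm steps.

{"name": "drive_tool", "arguments": {
  "commands": [
    {"fingers":0.01,"x":0,"y":-0.0005,"z":-0.0005,"spin":0},
    {"fingers":0.01,"x":0,"y":0,"z":-0.0005,"spin":0},
    {"fingers":0.01,"x":0,"y":0,"z":-0.0005,"spin":0},
    {"fingers":0.01,"x":0,"y":0,"z":-0.0005,"spin":0},
    {"fingers":0.01,"x":0,"y":0,"z":-0.0005,"spin":0},
    {"fingers":0.01,"x":0,"y":0,"z":-0.0005,"spin":0},
    {"fingers":0.01,"x":0,"y":0,"z":0,"spin":0},
    {"fingers":0.01,"x":0,"y":0,"z":0,"spin":0}
  ],
  "newtons": 12
}}

```text
time: 32.4
ee_pos: [570.3, -96.3, 190.2]
ee_rot: [0.514, 0.486, 0.514, -0.486]
wrist_force: [3.4, -2.1, -0.0]
gripper_width: 13.4
```

```bash
python3 st.py 573.5 -172.5 191
```

```text
t 32.4 pos [570.25 -96.27 190.22] F [ 3.44 -2.1  -0.04] T [-0.48 -0.65 -0.01] w 13.368114830261709
yaw(y) -1.5145483808019131 x [ 0.  0. -1.] q [-0.68  0.38  0.95  1.81 -0.34  1.13  0.44]
need tool xyz mm [-0.79 -1.04 76.29]
```

{"name": "drive_tool", "arguments": {
  "commands": [
    {"fingers":0.01,"x":0,"y":0.0003,"z":-0.0005,"spin":0},
    {"fingers":0.01,"x":0,"y":0,"z":-0.0005,"spin":0},
    {"fingers":0.01,"x":0,"y":0,"z":-0.0005,"spin":0},
    {"fingers":0.01,"x":0,"y":0,"z":-0.0005,"spin":0},
    {"fingers":0.01,"x":0,"y":0,"z":-0.0005,"spin":0},
    {"fingers":0.01,"x":0,"y":0,"z":-0.0005,"spin":0},
    {"fingers":0.01,"x":0,"y":0,"z":0,"spin":0},
    {"fingers":0.01,"x":0,"y":0,"z":0,"spin":0}
  ],
  "newtons": 12
}}

```text
time: 33.4
ee_pos: [570.1, -93.4, 190.2]
ee_rot: [0.514, 0.486, 0.514, -0.486]
wrist_force: [1.3, -1.7, 3.7]
gripper_width: 13.4
```

```bash
python3 st.py 573.5 -172.5 191
```

```text
t 33.4 pos [570.13 -93.39 190.19] F [ 1.26 -1.68  3.72] T [-0.47 -0.33  0.02] w 13.404607589790313
yaw(y) -1.5147803992034075 x [-0.  0. -1.] q [-0.69  0.38  0.95  1.81 -0.34  1.13  0.44]
need tool xyz mm [-0.82 -1.06 79.17]
```

{"name": "drive_tool", "arguments": {
  "commands": [
    {"fingers":0.01,"x":0,"y":0,"z":-0.0005,"spin":0},
    {"fingers":0.01,"x":0,"y":0,"z":-0.0005,"spin":0},
    {"fingers":0.01,"x":0,"y":0,"z":-0.0005,"spin":0},
    {"fingers":0.01,"x":0,"y":0,"z":-0.0005,"spin":0},
    {"fingers":0.01,"x":0,"y":0,"z":-0.0005,"spin":0},
    {"fingers":0.01,"x":0,"y":0,"z":-0.0005,"spin":0},
    {"fingers":0.01,"x":0,"y":0,"z":0,"spin":0},
    {"fingers":0.01,"x":0,"y":0,"z":0,"spin":0}
  ],
  "newtons": 12
}}

```text
time: 34.4
ee_pos: [570.0, -90.4, 190.2]
ee_rot: [0.514, 0.486, 0.514, -0.486]
wrist_force: [1.1, -2.3, 2.5]
gripper_width: 13.7
```

```bash
python3 st.py 573.5 -172.5 191
```

```text
t 34.4 pos [569.98 -90.4  190.19] F [ 1.13 -2.31  2.54] T [-0.48 -0.33 -0.02] w 13.693966774870105
yaw(y) -1.5147925442059744 x [ 0.  0. -1.] q [-0.69  0.38  0.95  1.81 -0.34  1.13  0.43]
need tool xyz mm [-0.82 -1.08 82.17]
```

{"name": "drive_tool", "arguments": {
  "commands": [
    {"fingers":0.01,"x":0,"y":0,"z":-0.0005,"spin":0},
    {"fingers":0.01,"x":0,"y":0,"z":-0.0005,"spin":0},
    {"fingers":0.01,"x":0,"y":0,"z":-0.0005,"spin":0},
    {"fingers":0.01,"x":0,"y":0,"z":-0.0005,"spin":0},
    {"fingers":0.01,"x":0,"y":0,"z":-0.0005,"spin":0},
    {"fingers":0.01,"x":0,"y":0,"z":-0.0005,"spin":0},
    {"fingers":0.01,"x":0,"y":0,"z":0,"spin":0},
    {"fingers":0.01,"x":0,"y":0,"z":0,"spin":0}
  ],
  "newtons": 12
}}

```text
time: 35.4
ee_pos: [569.8, -89.0, 190.2]
ee_rot: [0.514, 0.486, 0.513, -0.487]
wrist_force: [4.1, -7.4, 0.3]
gripper_width: 13.7
```

```bash
python3 st.py 573.5 -172.5 191
```

```text
t 35.4 pos [569.84 -88.97 190.23] F [ 4.06 -7.43  0.3 ] T [-1.73 -0.73  0.01] w 13.65383411275261
yaw(y) -1.5160776862384349 x [ 0. -0. -1.] q [-0.7   0.38  0.96  1.81 -0.34  1.13  0.43]
need tool xyz mm [-0.6  -0.91 83.61]
```

{"name": "drive_tool", "arguments": {
  "commands": [
    {"fingers":0.01,"x":0,"y":0,"z":0.0005,"spin":0},
    {"fingers":0.014,"x":0,"y":0,"z":0,"spin":0},
    {"fingers":0.022,"x":0,"y":0,"z":0,"spin":0},
    {"fingers":0.032,"x":0,"y":0,"z":0,"spin":0},
    {"fingers":0.04,"x":0,"y":0,"z":0,"spin":0},
    {"fingers":0.04,"x":0,"y":0,"z":0,"spin":0},
    {"fingers":0.04,"x":-0.005,"y":0,"z":0,"spin":0},
    {"fingers":0.04,"x":-0.015,"y":0,"z":0,"spin":0}
  ],
  "newtons": 10
}}

```text
time: 36.4
ee_pos: [569.5, -88.0, 210.5]
ee_rot: [0.514, 0.486, 0.514, -0.486]
wrist_force: [-0.3, -0.4, 0.1]
gripper_width: 39.7
```

{"name": "drive_tool", "arguments": {
  "commands": [
    {"fingers":0.04,"x":-0.025,"y":0,"z":0,"spin":0},
    {"fingers":0.04,"x":-0.03,"y":0,"z":0,"spin":0},
    {"fingers":0.04,"x":-0.03,"y":0,"z":0,"spin":0},
    {"fingers":0.04,"x":-0.02,"y":0,"z":0,"spin":0},
    {"fingers":0.04,"x":0,"y":0,"z":0.03,"spin":0},
    {"fingers":0.04,"x":0,"y":0,"z":0.03,"spin":0},
    {"fingers":0.04,"x":0,"y":0,"z":0.02,"spin":0},
    {"fingers":0.04,"x":0,"y":0,"z":0,"spin":0}
  ]
}}

```text
time: 37.4
ee_pos: [573.8, -169.6, 315.5]
ee_rot: [0.513, 0.486, 0.513, -0.487]
wrist_force: [0.4, -0.4, -0.3]
gripper_width: 40.0
```

```bash
python3 st.py
python3 - <<'E'
from h import *
p,d=optics.capture("side"); cv2.imwrite("pics/side6.png",cv2.resize(p[130:280,230:420],None,fx=4,fy=4,interpolation=cv2.INTER_CUBIC))
p,d=optics.capture("top"); cv2.imwrite("pics/top6.png",cv2.resize(p[140:275,270:410],None,fx=4.2,fy=4.2,interpolation=cv2.INTER_CUBIC))
E
```

```text
t 37.4 pos [ 573.84 -169.56  315.51] F [ 0.41 -0.43 -0.34] T [-0.03  0.1   0.04] w 39.96769431964088
yaw(y) -1.5179568030291315 x [-0. -0. -1.] q [-0.6   0.33  1.03  1.6  -0.28  1.38  0.51]
```

View pics/side6.png

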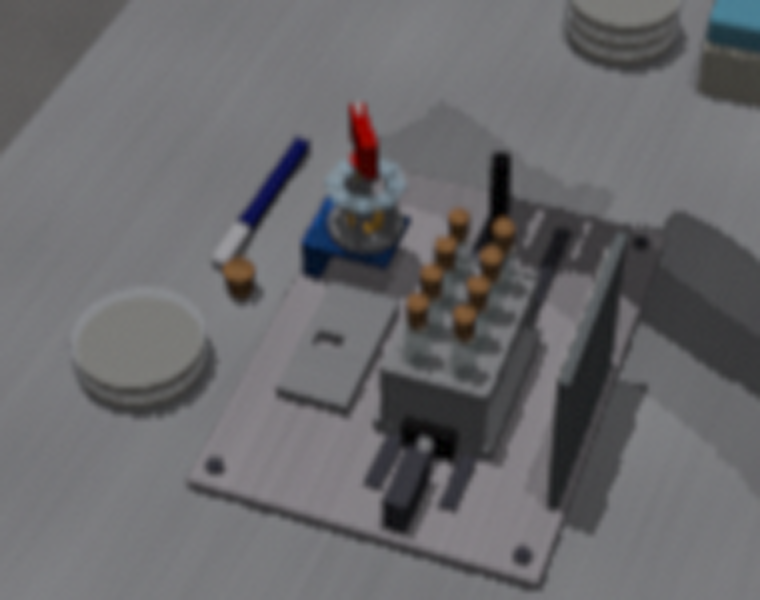

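View pics/top6.png

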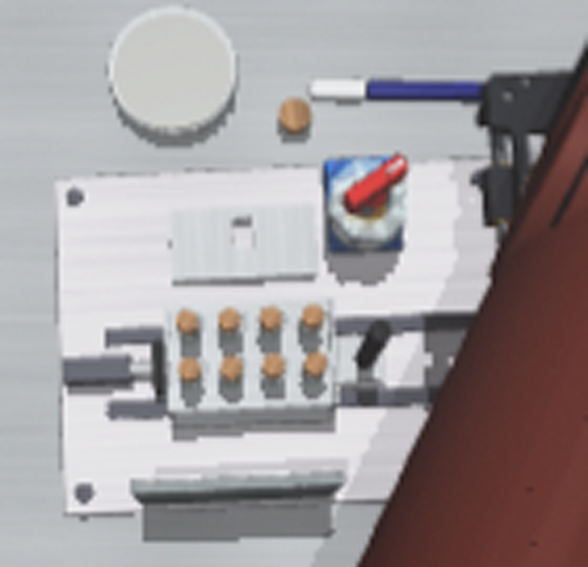

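Run:
```python
from h import *
p,d=optics.capture("side");C=cloud("side",d);p=p.astype(int)
m=(p.max(2)<75)&(np.hypot(C[...,0]-569,C[...,1]+90)<25)&(C[...,2]>146)&(C[...,2]<158)
v,u=np.nonzero(m);print("handle top",onz("side",np.c_[u,v],150).mean(0),len(u),"was 573.1,-169.9")
h=cv2.cvtColor(p.astype(np.uint8),cv2.COLOR_BGR2HSV).astype(int)
k=((h[...,0]<6)|(h[...,0]>174))&(h[...,1]>120)&(np.hypot(C[...,0]-663,C[...,1]+88)<30)
print("wing top z",np.percentile(C[k][:,2],90))
workorder.job_done()
```

```text
handle top [567.2103813  -87.84484969 150.        ] 20 was 573.1,-169.9
wing top z 147.98044315259318
the job is handed in; nothing more can be done
```

The job is done and handed in at about 37 s of the 72 s allowed. The plunger is resting in its notch and the rack is against the end stop, with nothing touching either.

- **Plunger lift and twist:** I gripped the wing and lifted it about 21.7 mm to the top stop. One confirming step there took the stop force to about 14 N. I then backed off 0.5 mm and turned it clockwise about 1.0 rad until it met the wall, at about 11 N on the pin.
- **Plunger rest:** I eased it down about 6 mm until the notch carried the spring load, then let go. In the last picture the wing is still turned, with its top at about 148 mm. That is 16 mm above its locked height and matches the lift measured at the notch.
- **Rack slide:** I slid the rack by its post for 82.5 mm until the arm felt about 7 N, of which roughly 2.5 N is drag, then released it. The camera put the post's shift at 82.3 mm, agreeing with the arm to 0.2 mm, and the pictures show no gap at the rubber stop.
- **Bystanders:** In the last close-ups, the marker, stopper and near dishes look unmoved. I did not measure them, and those pictures did not cover the rest, though the arm never came close to them.

No check failed. The wrist readings drifted by a few newtons sideways during the lift, twist and slide, and I trimmed that out as I went.

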